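Seat the centrifuge rotor on its splined drive and close its keyed lid

ROBOT

A 6-joint arm with a two-finger parallel gripper is mounted at the origin on the work surface. World frame = base frame: x ahead of the robot, y to its left, z up, the work surface at z = 0. Lengths are in m, angles in rad, forces in N, time in s.
With the tool pointing down it reaches from about 0.375 to 0.9 m from the base axis. Payload 3.1 kg.
Tool frame: the origin (TCP) lies on the centre line of the jaws, within the pads' length; the fingertips stand 17 mm ahead of it and the grasp point (between the pads) lies 2 mm behind it; y points along the fingers, z is the direction in which the jaws open and shut, and the axes are right-handed (so a half turn about y gives the same grasp; the last joint's range is limited). The gripper opens to 85 mm and grips with 20 to 120 N. Pads are 22 mm wide; open, the fingers measure 114 mm over their backs; the gripper's body (76 mm by 85 mm) begins 54 mm behind the grasp point. The pads swing forward as they close: fully open they stand 13 mm farther back than shut.
Start: joints at [-1.304, 0.527, 1.433, -0, 1.181, -0.178], TCP at [0.27, -0.564, 0.227] pointing down, gripper open.
Joint ranges: [-3.08, 3.08], [-0.75, 2.2], [0.22, 2.44], [-1.43, 4.57], [0, 2.65], [-2.85, 2.85]. Speed limits (rad/s): [2.79, 2.79, 3.14, 3.14, 3.14, 3.14].

INTERFACE

Orientations are given as a unit quaternion [x, y, z, w].
In Python, from station import manip gives the robot as it stands.
- The arm moves only by the shell command python3 -m handwheel 'ROWS' [FORCE]. ROWS is JSON, one flat list of numbers, 7 for each row, row after row: the shift along the tool's x, y, z in cm, then the turn, a rotation vector about the tool's x, y, z in rad, then the finger opening in cm, from 0 to 8.54. A call has 1 to 10 rows; each row is the pose to reach, as a shift and turn from the pose commanded when the call began, along the tool's axes at that moment; what a row does not reach only later rows make up. A row lasts 1/12 s, in which the tool goes at most 41.7 mm and 7.16 degrees, less where a joint would pass 70% of its speed; a pose out of reach is approached as far as the arm can. A call with a gripper value outside its range is refused whole. The fingers move at their own pace and stop on an object; FORCE is the grip in N (left out, the last holds). Time passes only in rows, so rows that repeat a pose let the fingers close. It gives the time, the measured TCP pose, the force and the opening at its end, in the units of the state.
- manip.sense(): the state, without advancing time (a new reading comes with each control period).
- manip.snapshot(name): name is "scene" or "side" or "wrist"; returns a dict with "frame" (420x560x3 uint8, red, green, blue), "depth" (420x560 float32, m along the optical axis (not along the pixel's ray), 0 where there is no reading), "camera_matrix" (3x3 intrinsics, pixels), "rvec" (rotation vector, rad) and "tvec" (3), from world to camera coordinates, as OpenCV has them. Camera axes: x right, y down, z forward; pixel columns grow to the right and rows downward; lengths in m; the calibration is good to about 2 mm. A picture is of the moment at which its call begins.
- manip.sign_off(): hands the job in, once; it reports no verdict.
The state is a dict: "t": time; "q": joint angles; "qd": joint speeds; "tau": joint torques, N m; "tcp_pos": TCP position; "tool_rot": TCP orientation; "force": force on the tool from outside, world axes, zero at the start; "ft_torque": the same for the moment, N m; "finger_gap": opening from 0.0 (shut) to 1.0 (fully open).
Only numpy, scipy, OpenCV 4.12 (cv2) and the standard library are available. Lean on these libraries where they do the work, as an engineer would, in place of code of your own. Each camera call takes 0.05 s, during which the arm holds its last target.

TASK

The centrifuge rotor has only been rested on its drive shaft and sits high on the drive teeth: first turn the rotor until the teeth line up and it drops, and make sure it is fully home. Then put its lid on the rotor, turned so that both keys drop into the rim notches and the lid sits flush all round, and let go. Leave the tube rack, the tub and the tape roll where they are.

Things in the scene. Friction and masses are not known exactly. Their poses are not given: they have to be found in the camera images.
- centrifuge: White square centrifuge drive unit, 220 x 220 mm, deck 70 mm high, cover off, fixed to the bench. Origin: centre of its underside, z up. Mid-deck is the drive: a flange with four teeth in a cross and a centring pin, hidden under the rotor. The teeth's angle varies from run to run whatever the housing's yaw; a motor brake holds them (slips harmlessly at 1.1 N m).
- drive_seat (a point): Centre of the flat top of the drive flange (60 mm diameter), on the drive axis, 85 mm above the bench; the rotor's origin lies here when the rotor is fully home. On the flange stand the four teeth (8 mm wide, reaching 18 mm from the axis, 14 mm tall) and the smooth pin (13 mm diameter, 38 mm tall).
- rotor: Grey metal dish, 150 mm diameter, 60 mm high, 0.4 to 0.8 kg, loose. Origin: centre of its underside, z up. Inner wall radius 68.5, floor 6 mm thick. It starts level on top of the teeth, centred by the pin, 14 mm too high, 12 to 78 degrees out of line (lines up every 90, within about 5). It turns easily and drops by its weight when lined up, unless the pushing finger holds it up.
- rotor_hub (a point): Top centre of the rotor's hub, on its axis, 42 mm above its origin: dark cap with a 15 mm hole that shows the pin; a good place to press the rotor down. Hub 48 mm across. Its underside has a cross of slots, 11 mm wide, along the rotor's x and y axes, which take the teeth.
- rotor_rib (a point): Top middle of one of the rotor's four dark radial ribs, at 45 degrees from rotor x, 50 mm from the axis. Ribs: 8 mm thick, from the hub to 70 mm radius, from the floor to 38 mm high, at 45, 135, 225 and 315 degrees. The four open bays between them take shut fingers from above, which can push a rib round.
- rotor_notch (a point): Middle of one of two rim notches, 71.8 mm from the axis on rotor +x, at the rim's height (60 mm); the other is at -x. Each is cut through the wall's top, 18 mm wide and 12 mm deep, with orange paint on both sides.
- lid: Rotor lid, loose, 0.13 to 0.25 kg, lying right way up on the bench. Origin: centre of its underside, z up. Grey spigot of radius 65.5 mm from 0 to 14 mm; blue flange of radius 75.5 mm from 14 to 19 mm. Fitted, the flange lies on the rotor's rim, the lid's origin 46 mm above the rotor's; with its keys riding on the rim, 54 mm. Either way round fits.
- lid_handle (a point): Top centre of the lid's black bar handle: 70 mm long along the lid's x, 18 mm wide along its y, from 19 to 49 mm above the lid's origin.
- lid_key (a point): Underside of one of the lid's two orange keys, at lid +x, 69 mm from its axis; the other is at -x. Keys are 12 mm wide, reach 74.5 mm from the axis and go from 6 to 14 mm above the lid's origin. Orange marks on the flange show them from above.
- tube_rack: Bystander: yellow tube rack, 100 x 200 mm, 72 mm high over the tube caps. Origin: centre of its underside.
- tub: Bystander: clear round tub with orange cap, 90 mm diameter, 110 mm high. Origin: centre of its underside.
- tape_roll: Bystander: yellow tape roll lying flat, 100 mm diameter, 24 mm high. Origin: centre of its underside.
Mind the look-alikes: they are no part of the job. There is more than one size of the lid; the job needs the smallest.

How it is judged:
On the way, in this order (a step that is already met when the one before it is completed fails the run):
1. the rotor has dropped onto the drive teeth and is fully home on the flange (z of rotor in the frame of drive_seat between -0.003 and 0.003 m and horizontal distance between rotor and drive_seat below 0.005 m and angle between rotor's own z axis and vertical below 0.04 rad), for 0.2 s.
2. the lid is on the rotor, keys in the notches, flush (z of lid in the frame of rotor between 0.043 and 0.0485 m and horizontal distance between lid and rotor below 0.006 m and angle between the z axis of lid and the z axis of rotor, either way round below 0.035 rad and angle between the x axis of lid and the x axis of rotor, either way round below 0.09 rad), for 0.2 s.
At the end, for the whole second after the job is handed in: The rotor is fully home on the drive flange (origin within 3 mm in height and 5 mm sideways of the seat, tilt under 0.04 rad) and the lid is fully down on it (origin 43 to 48.5 mm above the rotor's, within 6 mm of its axis, flat to 0.035 rad, keys in line with the notches to 0.09 rad), both at rest (all of step 1 and all of step 2 and linear speed of each of rotor, lid below 0.02 m/s); the robot touches nothing.
It fails at once if the tube rack is pushed more than 30 mm or tipped (distance of tube_rack from where it was at the start of the episode above 0.03 m or angle between tube_rack's own z axis and vertical above 0.3 rad).
It fails at once if the tub is pushed more than 30 mm or tipped (distance of tub from where it was at the start of the episode above 0.03 m or angle between tub's own z axis and vertical above 0.3 rad).
It fails at once if the tape roll is pushed more than 30 mm or tipped (distance of tape_roll from where it was at the start of the episode above 0.03 m or angle between tape_roll's own z axis and vertical above 0.3 rad).
It also fails if it takes over 61 s, if anything falls off the work surface, if the arm or the gripper's body presses on something with over 40 N, if the wrist force passes 120 N, or if a joint passes its speed limit or range.

## Working session

There is one attempt and no reset: what is moved stays moved. The work goes in short steps, Python scripts to look and compute and a shell command to move; the robot and the scene stay as the last step left them, time stands still between calls to the robot, and variables do not carry over. Pictures are saved under pics/ and viewed, and the job is handed in when it is done.

```bash
ls; mkdir -p pics; python3 - <<'E'
from station import manip
import cv2
print(manip.sense())
for n in ["scene","side","wrist"]:
    s=manip.snapshot(n); cv2.imwrite(f"pics/{n}0.png",s["frame"][:,:,::-1]); print(n,s["camera_matrix"],s["rvec"],s["tvec"])
    import numpy as np; np.savez(f"pics/{n}0.npz",**s)
E
```

```text
pics
{'t': 0.0, 'q': array([-1.30351695e+00,  5.28476109e-01,  1.43390901e+00,  1.40095956e-05,
        1.18141529e+00, -1.78465233e-01]), 'qd': array([-0.00043774, -0.00037606,  0.0013846 , -0.00026266, -0.00169764,
        0.00058453]), 'tau': array([-5.44323711e-06, -4.42351985e+01, -1.78023756e+01, -2.89335603e-04,
        8.36686901e-03, -3.86197399e-06]), 'tcp_pos': array([ 0.269309  , -0.56318823,  0.2258254 ]), 'tool_rot': array([-0.15632122,  0.69039762, -0.68883763,  0.15626107]), 'force': array([-0.25753287, -0.06777285,  0.00881515]), 'ft_torque': array([-0.01246799, -0.00791395,  0.03266536]), 'finger_gap': 1.0009143496803863}
scene [[478.67499216   0.         280.61785456]
 [  0.         478.67499216 202.34970184]
 [  0.           0.           1.        ]] [ 1.65413243  1.61200387 -0.81537618] [-0.03822438 -0.18716415  1.77106243]
side [[422.22883203   0.         282.50859121]
 [  0.         422.22883203 202.28232588]
 [  0.           0.           1.        ]] [ 0.62162722 -2.58514565  1.21098218] [0.441884   0.22286478 1.177423  ]
wrist [[327.61215296   0.         282.7271016 ]
 [  0.         327.61215296 209.5428712 ]
 [  0.           0.           1.        ]] [-2.41277249  1.51949325  0.2557237 ] [-0.62424495 -0.04198162  0.38014194]
```

View pics/scene0.png

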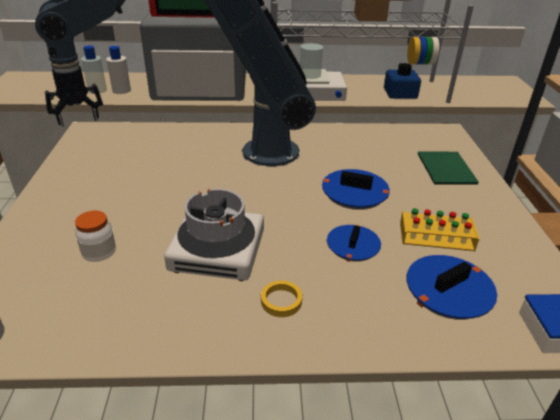

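View pics/side0.png

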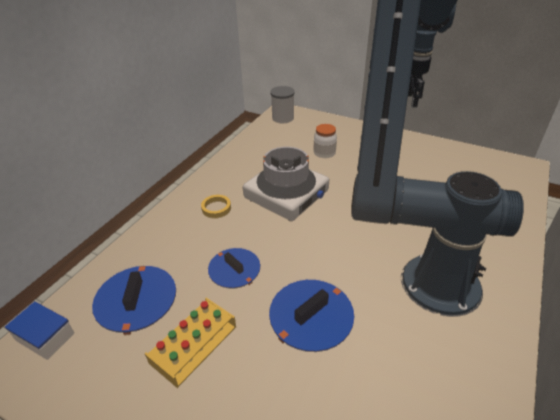

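View pics/wrist0.png

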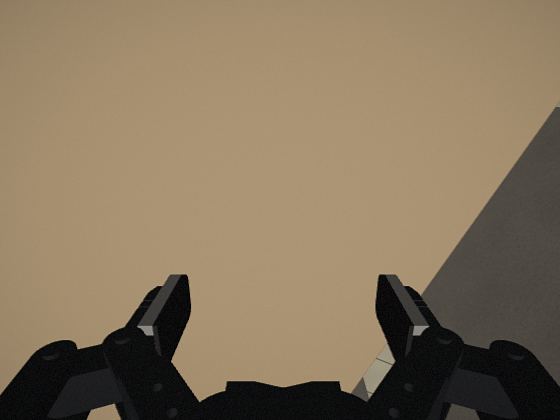

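The scene image shows the rotor at about (216,215) and the smallest lid at (354,242). The tape roll is at (281,298), the tub at (95,235) and the rack at (440,230). Next I'll measure positions.

```bash
cat > h.py <<'E'
import numpy as np, cv2
from scipy.spatial.transform import Rotation as R
def load(n): return dict(np.load(f"pics/{n}.npz"))
def snap(name,save):
    from station import manip
    s=manip.snapshot(name); np.savez(f"pics/{save}.npz",**s); cv2.imwrite(f"pics/{save}.png",s["frame"][:,:,::-1]); return s
def cloud(s):
    d=s["depth"]; K=s["camera_matrix"]; v,u=np.mgrid[:d.shape[0],:d.shape[1]]
    c=np.stack([(u-K[0,2])/K[0,0]*d,(v-K[1,2])/K[1,1]*d,d],-1)
    Rm=R.from_rotvec(s["rvec"].ravel()).as_matrix()
    w=(c-s["tvec"].ravel())@Rm
    w[d<=0]=np.nan
    return w
def hsv(s): return cv2.cvtColor(s["frame"],cv2.COLOR_RGB2HSV)
def circ(p):
    A=np.c_[2*p,np.ones(len(p))]; x=np.linalg.lstsq(A,(p**2).sum(1),rcond=None)[0]
    return x[:2],np.sqrt(x[2]+x[0]**2+x[1]**2)
E
python3 - <<'E'
from h import *
for n in ["scene0","side0"]:
    s=load(n);w=cloud(s);h=hsv(s)
    blue=(h[...,0]>105)&(h[...,0]<130)&(h[...,1]>180)&(h[...,2]>80)&(w[...,0]>0)&(w[...,2]<.06)
    k,lab,st,ce=cv2.connectedComponentsWithStats(blue.astype(np.uint8))
    for i in range(1,k):
        if st[i,4]>200:
            p=w[lab==i]; c,r=cv2.minEnclosingCircle(p[:,:2].astype(np.float32)); print(n,"blue",ce[i],st[i,4],np.nanmedian(p,0),c,r)
    red=((h[...,0]<14)|(h[...,0]>174))&(h[...,1]>120)&(h[...,2]>100)&(w[...,0]>0)
    k,lab,st,ce=cv2.connectedComponentsWithStats(red.astype(np.uint8))
    for i in range(1,k):
        if st[i,4]>4: print(n,"red",ce[i],st[i,4],np.nanmedian(w[lab==i],0))
    m=(w[...,2]>.03)&(w[...,2]<.09)&(h[...,2]<60)&(w[...,0]>.2)
    k,lab,st,ce=cv2.connectedComponentsWithStats(m.astype(np.uint8))
    for i in range(1,k):
        if st[i,4]>40: print(n,"dark",ce[i],st[i,4],np.nanmean(w[lab==i],0), np.nanpercentile(w[lab==i][:,2],[5,95]))
E
```

```text
scene0 blue [355.04250386 190.50772798] 1294 [0.30780598 0.25909503 0.0274073 ] (0.2787615954875946, 0.2690015733242035) 0.10920064896345139
scene0 blue [353.65206186 242.46821306] 1164 [0.5487889  0.21840162 0.01915559] (0.5419449210166931, 0.22159980237483978) 0.07577162235975266
scene0 blue [451.39375568 288.13003941] 3299 [0.73953814 0.42729394 0.02754024] (0.7190900444984436, 0.43162816762924194) 0.10797099769115448
scene0 red [326.16666667 180.08333333] 12 [0.24197529 0.17734308 0.0295648 ]
scene0 red [385.27272727 191.        ] 11 [0.30761609 0.360122   0.02771314]
scene0 red [427.25    211.34375] 32 [0.47499365 0.4373014  0.07091771]
scene0 red [ 90.18558952 219.14628821] 458 [ 0.55604663 -0.47660943  0.11047295]
scene0 red [452.53125 213.53125] 32 [0.48525061 0.50683443 0.07014456]
scene0 red [230.66666667 218.11111111] 9 [ 0.6219206  -0.10971511  0.16008594]
scene0 red [416.25       218.96428571] 28 [0.50964785 0.39544086 0.07108645]
scene0 red [441.91176471 221.85294118] 34 [0.52228274 0.46414569 0.07026335]
scene0 red [220.875 221.125] 8 [ 0.63107134 -0.13450298  0.158335
[... 1532 characters left out ...]
5.79310345 326.06896552] 29 [0.66961394 0.51843815 0.02786861]
side0 red [283.56666667 333.86666667] 30 [0.30724447 0.35972795 0.02770379]
side0 red [160.24242424 345.1969697 ] 66 [0.53209295 0.53746061 0.06959837]
side0 red [184.64615385 344.21538462] 65 [0.48323642 0.50996573 0.07011049]
side0 dark [306.55102041 203.6122449 ] 49 [ 0.4587885  -0.09610829  0.04473353] [0.03638983 0.05376264]
side0 dark [233.18120805 262.20134228] 149 [0.53532189 0.22872237 0.04389869] [0.03238248 0.04987501]
side0 dark [132.01111111 291.        ] 450 [0.70620188 0.4439837  0.06184146] [0.04003018 0.07227074]
side0 dark [310.88090737 306.68620038] 529 [0.27130359 0.28012684 0.06168511] [0.04021641 0.07158371]
```

```bash
python3 - <<'E'
from h import *
for n,(x,y,W) in {"scene0":(150,160,140),"side0":(225,130,120)}.items():
    s=load(n); c=s["frame"][y:y+W*3//4,x:x+W,::-1]; cv2.imwrite(f"pics/{n}_crop.png",cv2.resize(c,(800,600),interpolation=cv2.INTER_CUBIC))
    w=cloud(s)[y-10:y+W,x-10:x+W]
    p=w[np.isfinite(w[...,2])]
    # rotor outer: z in .12-.17
    top=p[(p[:,2]>.145)&(p[:,2]<.175)]
    print(n,np.percentile(top,[2,50,98],axis=0), np.percentile(p[:,2],[90,99]))
    c,r=cv2.minEnclosingCircle(top[:,:2].astype(np.float32)); print(c,r)
    d=p[(p[:,2]>.06)&(p[:,2]<.076)]; c,sz,a=cv2.minAreaRect(d[:,:2].astype(np.float32)); print("deck",c,sz,a)
E
```

```text
scene0 [[ 0.49204595 -0.22575416  0.14540552]
 [ 0.57989698 -0.15564525  0.15556199]
 [ 0.63898645 -0.08390629  0.16146873]] [0.11529657 0.15852534]
(0.5630953311920166, -0.15688049793243408) 0.0792246013879776
deck (0.564991295337677, -0.15505243837833405) (0.21971477568149567, 0.22298729419708252) 79.44124603271484
side0 [[ 0.48895912 -0.22348896  0.14534403]
 [ 0.55792614 -0.14338025  0.15403969]
 [ 0.63486414 -0.0766356   0.1603315 ]] [0.10329371 0.15552318]
(0.5633220672607422, -0.1517871916294098) 0.07948818057775497
deck (0.5430268049240112, -0.2579270303249359) (0.4399735927581787, 0.22243213653564453) 80.38087463378906
```

View pics/scene0_crop.png

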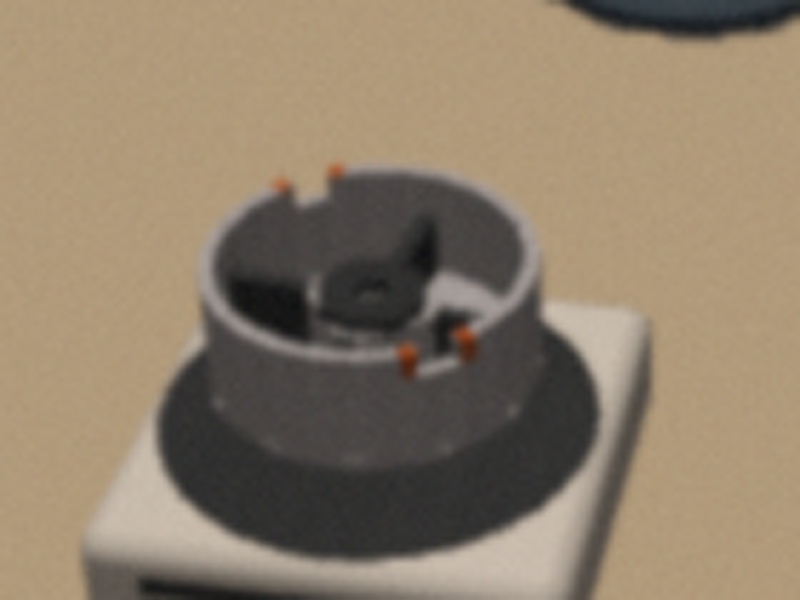

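View pics/side0_crop.png

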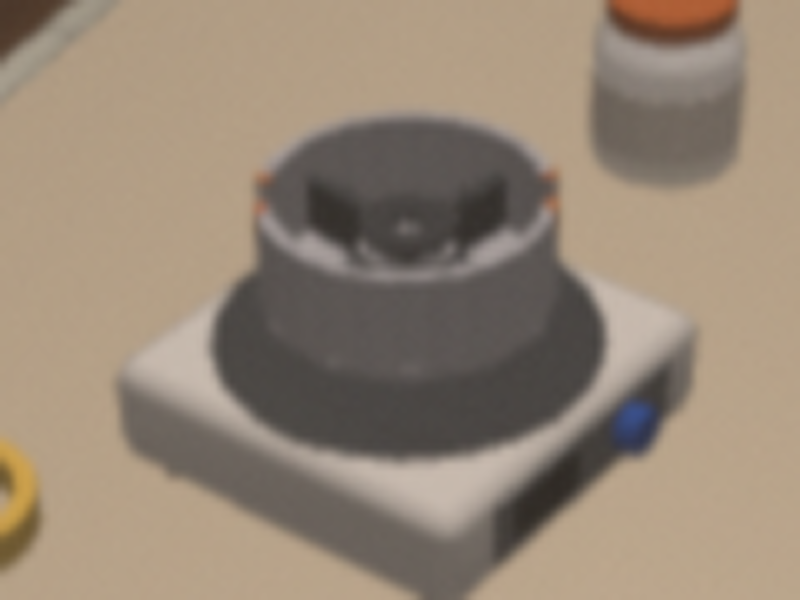

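```bash
cat >> h.py <<'E'
def camtool(s,st):
    Rw=R.from_rotvec(s["rvec"].ravel()); c=-Rw.inv().apply(s["tvec"].ravel())
    Rt=R.from_quat(st["tool_rot"])
    return Rt.inv().apply(c-st["tcp_pos"]), (Rt.inv()*Rw.inv()).as_matrix()
def rel(st,target_pos,yaw_z):
    """shift in cm + rotvec to get tool y down, tool z at world yaw yaw_z (mod pi, nearest)"""
    Rt=R.from_quat(st["tool_rot"]); out=[]
    for k in (0,np.pi):
        y=yaw_z+k; z=np.array([np.cos(y),np.sin(y),0]); yv=np.array([0,0,-1.]); x=np.cross(yv,z)
        G=R.from_matrix(np.c_[x,yv,z]); out.append((Rt.inv()*G).as_rotvec())
    out.sort(key=np.linalg.norm)
    return Rt.inv().apply(np.array(target_pos)-st["tcp_pos"])*100,out
E
python3 - <<'E'
from h import *
from station import manip
st=manip.sense(); np.set_printoptions(precision=4,suppress=True)
print(R.from_quat(st["tool_rot"]).as_matrix())
print(camtool(load("wrist0"),st))
E
```

```text
[[-0.9022 -0.0005  0.4312]
 [-0.4312  0.0017 -0.9022]
 [-0.0003 -1.     -0.0018]]
(array([-0.0841, -0.1461,  0.0001]), array([[-0.0006,  0.9456,  0.3252],
       [-0.0002, -0.3252,  0.9456],
       [ 1.    ,  0.0005,  0.0003]]))
```

```bash
python3 - <<'E'
from h import *
from station import manip
st=manip.sense(); np.set_printoptions(precision=3,suppress=True)
print(rel(st,[.563,-.154,.30],np.deg2rad(-4)))
E
```

```text
(array([-44.146,  -7.342, -24.28 ]), [array([ 0.001, -1.055, -0.001]), array([0.001, 2.086, 0.002])])
```

```bash
python3 -m handwheel '[-44,-7.3,-24.3,0,-1.055,0,0, -44,-7.3,-24.3,0,-1.055,0,0, -44,-7.3,-24.3,0,-1.055,0,0, -44,-7.3,-24.3,0,-1.055,0,0, -44,-7.3,-24.3,0,-1.055,0,0, -44,-7.3,-24.3,0,-1.055,0,0, -44,-7.3,-24.3,0,-1.055,0,0, -44,-7.3,-24.3,0,-1.055,0,0, -44,-7.3,-24.3,0,-1.055,0,0, -44,-7.3,-24.3,0,-1.055,0,0]' 30; python3 - <<'E'
from h import *
from station import manip
st=manip.sense(); np.set_printoptions(precision=3,suppress=True)
print(rel(st,[.563,-.154,.30],np.deg2rad(-4)),st["q"])
E
```

```text
t: 0.98
tcp_pos: [0.5099, -0.2264, 0.2868]
tool_rot: [-0.483, 0.517, -0.517, 0.483]
force: [0.4, -1.6, -0.2]
finger_gap: 0.002
(array([-7.584, -1.316,  4.806]), [array([ 0.   ,  0.002, -0.   ]), array([-0.   , -3.14 , -0.001])]) [-0.618  0.37   1.529 -0.     1.243 -0.55 ]
```

```bash
python3 -m handwheel '[-7.5,-1.3,4.8,0,0,0,0, -7.5,-1.3,4.8,0,0,0,0, -7.5,-1.3,4.8,0,0,0,0, -7.5,-1.3,4.8,0,0,0,0]' ; python3 - <<'E'
from h import *
s=snap("wrist","w1"); s2=snap("side","side1")
from station import manip
st=manip.sense(); np.set_printoptions(precision=3,suppress=True)
print(st["tcp_pos"])
w=cloud(s); h=hsv(s)
top=w[(w[...,2]>.15)&(w[...,2]<.175)&(np.hypot(w[...,0]-.563,w[...,1]+.154)<.1)]
c,r=cv2.minEnclosingCircle(top[:,:2].astype(np.float32)); print(c,r,np.median(top[:,2]))
red=((h[...,0]<14)|(h[...,0]>174))&(h[...,1]>120)&(h[...,2]>100)
k,lab,st_,ce=cv2.connectedComponentsWithStats(red.astype(np.uint8))
for i in range(1,k):
    if st_[i,4]>8: print("red",ce[i],st_[i,4],np.nanmedian(w[lab==i],0))
E
```

```text
t: 1.32
tcp_pos: [0.5637, -0.1544, 0.2999]
tool_rot: [0.483, -0.516, 0.516, -0.484]
force: [0.8, -0.9, -0.9]
finger_gap: 0.003
[ 0.562 -0.157  0.299]
(0.5638471245765686, -0.15583160519599915) 0.07682470977306366 0.15789454359278196
red [342.222 143.889] 9 [ 0.619 -0.113  0.158]
red [358.467 170.2  ] 15 [ 0.632 -0.137  0.159]
red [209.889 221.296] 27 [ 0.494 -0.177  0.159]
red [225.682 244.909] 22 [ 0.505 -0.202  0.158]
```

View pics/w1.png

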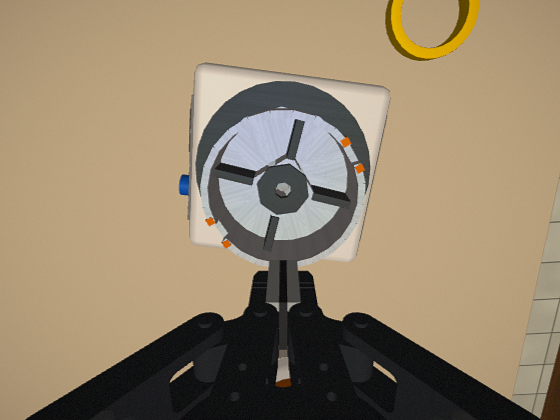

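The wrist view shows the rotor hub at (283,188), orange notch marks at right (342,144)/(358,170) and left (210,221)/(226,245), and the shut fingers at bottom centre. The rotor yaw is about 27°. Next, where the fingertips sit in the tool frame.

```bash
python3 - <<'E'
from h import *
from station import manip
st=manip.sense(); np.set_printoptions(precision=3,suppress=True)
s=load("w1"); w=cloud(s)
t=R.from_quat(st["tool_rot"]).inv().apply((w-st["tcp_pos"]).reshape(-1,3)).reshape(w.shape)
for r in range(255,340,6): print(r,t[r,276],t[r,290])
m=(t[...,1]>-.05)&(t[...,1]<.06)&(abs(t[...,0])<.04)&(abs(t[...,2])<.05)
p=t[m]; print(p.min(0),p.max(0))
for a in np.arange(-.05,.05,.01):
    q=p[(p[:,1]>a)&(p[:,1]<a+.01)]
    if len(q): print(a,len(q),q.min(0),q.max(0))
for th in (297,276,186):
  p=[.563+.046*np.cos(np.deg2rad(th)),-.1555+.046*np.sin(np.deg2rad(th)),.19]; print(th,p,rel(st,p,np.deg2rad(-4))[0])
E
```

```text
255 [ 0.067  0.156 -0.004] [0.068 0.157 0.01 ]
261 [-0.014 -0.009 -0.001] [-0.014 -0.009  0.005]
267 [-0.014 -0.015 -0.001] [-0.014 -0.015  0.005]
273 [-0.013 -0.019 -0.001] [-0.013 -0.02   0.005]
279 [-0.014 -0.025 -0.001] [-0.014 -0.026  0.005]
285 [-0.014 -0.03  -0.001] [-0.013 -0.029  0.005]
291 [-0.014 -0.035 -0.001] [-0.014 -0.035  0.005]
297 [-0.014 -0.039 -0.001] [-0.013 -0.038  0.005]
303 [-0.013 -0.041 -0.001] [-0.014 -0.042  0.005]
309 [-0.015 -0.048 -0.001] [-0.015 -0.048  0.004]
315 [-0.015 -0.052 -0.   ] [-0.014 -0.05   0.004]
321 [-0.013 -0.052 -0.   ] [-0.015 -0.054  0.004]
327 [-0.011 -0.053 -0.   ] [-0.013 -0.055  0.004]
333 [-0.008 -0.052 -0.   ] [-0.012 -0.056  0.004]
339 [-0.005 -0.051 -0.001] [-0.006 -0.052  0.004]
[-0.017 -0.05  -0.029] [ 0.01  -0.006  0.031]
-0.05 1486 [-0.017 -0.05  -0.029] [ 0.01  -0.04   0.031]
-0.04 791 [-0.015 -0.04  -0.012] [-0.008 -0.03   0.015]
-0.03 769 [-0.014 -0.03  -0.012] [-0.009 -0.02   0.016]
-0.019999999999999997 584 [-0.015 -0.02  -0.012] [-0.009 -0.01   0.015]
-0.009999999999999995 64 [-0.014 -0.01  -0.005] [-0.013 -0.006  0.008]
297 [np.float64(0.5838835629880191), np.float64(-0.19648630011266494), 0.19] [ 3.782 10.913  2.497]
276 [np.float64(0.567808309310312), np.float64(-0.20124800718694058), 0.19] [ 4.369 10.916  0.926]
186 [np.float64(0.5172519928130593), np.float64(-0.16030830931031206), 0.19] [ 0.634 10.923 -4.401]
```

```bash
python3 - <<'E'
from h import *
np.set_printoptions(precision=3,suppress=True)
s=load("side1"); w=cloud(s)
m=(np.hypot(w[...,0]-.562,w[...,1]+.156)<.06)&(w[...,2]>.2)&(w[...,2]<.4)
p=w[m]
for a in np.arange(.26,.38,.01):
    q=p[(p[:,2]>a)&(p[:,2]<a+.01)]
    if len(q): print(round(a,3),len(q),q.min(0),q.max(0))
v,u=np.where(m); print(u.min(),u.max(),v.min(),v.max())
cx,cy=int(u.mean()),v.max()
c=s["frame"][max(0,cy-70):cy+50,max(0,cx-80):cx+80,::-1]; cv2.imwrite("pics/side1c.png",cv2.resize(c,(800,600),interpolation=cv2.INTER_CUBIC))
s=load("w1"); cv2.imwrite("pics/w1c.png",cv2.resize(s["frame"][240:340,220:350,::-1],(780,600),interpolation=cv2.INTER_CUBIC))
E
```

```text
0.3 14 [ 0.553 -0.153  0.304] [ 0.574 -0.14   0.31 ]
0.31 25 [ 0.547 -0.161  0.31 ] [ 0.574 -0.14   0.32 ]
0.32 33 [ 0.548 -0.159  0.32 ] [ 0.577 -0.137  0.33 ]
0.33 31 [ 0.548 -0.162  0.33 ] [ 0.577 -0.138  0.34 ]
0.34 34 [ 0.532 -0.158  0.34 ] [ 0.592 -0.137  0.35 ]
0.35 82 [ 0.526 -0.165  0.351] [ 0.6   -0.137  0.36 ]
0.36 74 [ 0.52  -0.167  0.36 ] [ 0.609 -0.133  0.37 ]
0.37 82 [ 0.509 -0.169  0.37 ] [ 0.615 -0.132  0.38 ]
266 304 85 120
```

View pics/w1c.png

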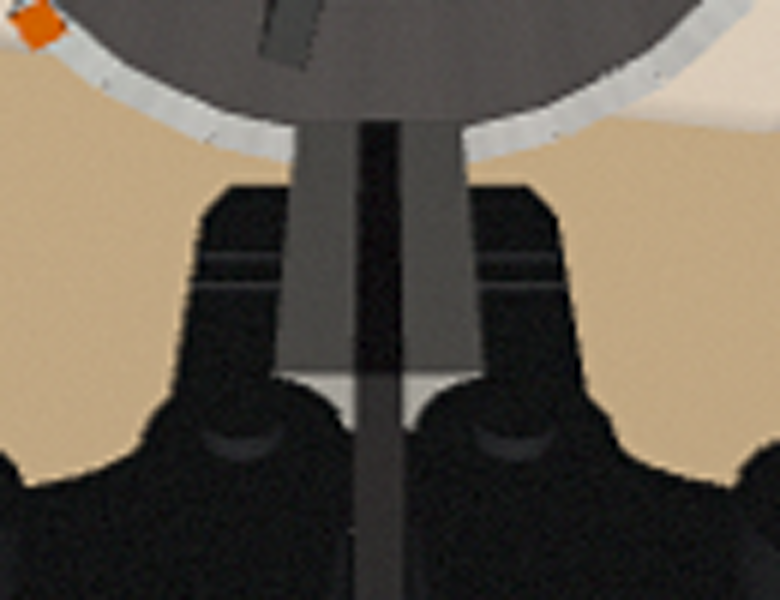

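View pics/side1c.png

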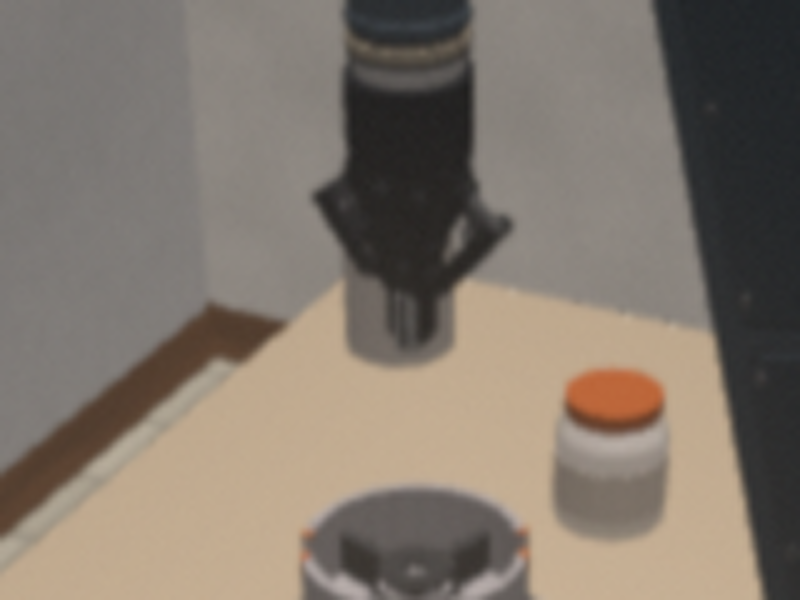

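```bash
python3 -m handwheel '[0,4,0,0,0,0,0, 0,8,0,0,0,0,0, 0,11,0,0,0,0,0, 0,12.5,0,0,0,0,0, 0,13,0,0,0,0,0, 0,13.3,0,0,0,0,0, 0,13.4,0,0,0,0,0]'; python3 -c "
from h import *
s=snap('side','side2')
cv2.imwrite('pics/side2c.png',cv2.resize(s['frame'][110:230,220:380,::-1],(800,600),interpolation=cv2.INTER_CUBIC))"
```

```text
t: 2.0
tcp_pos: [0.5622, -0.1583, 0.166]
tool_rot: [0.482, -0.517, 0.518, -0.482]
force: [0.3, -0.1, -0.0]
finger_gap: 0.002
```

View pics/side2c.png

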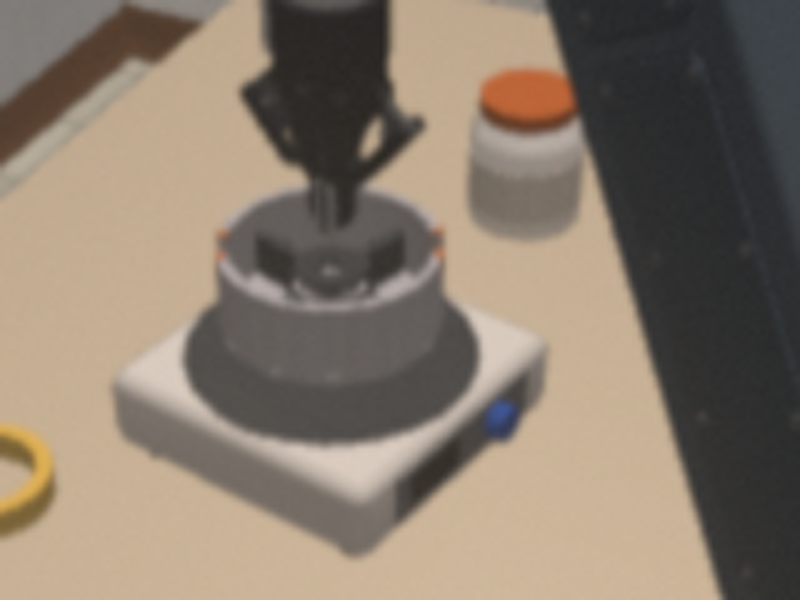

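The side view shows the shut fingertips at (330,225) still well above the hub at (330,270). I'll go on down and watch the force.

```bash
python3 -m handwheel '[0,0.3,0,0,0,0,0, 0,0.6,0,0,0,0,0, 0,0.8,0,0,0,0,0, 0,0.8,0,0,0,0,0]';  python3 -m handwheel '[0,0.4,0,0,0,0,0, 0,0.8,0,0,0,0,0, 0,0.8,0,0,0,0,0]'; python3 -c "
from station import manip
s=manip.sense();print(s['tcp_pos'],s['force'])"
```

```text
t: 2.38
tcp_pos: [0.5623, -0.1568, 0.1578]
tool_rot: [0.482, -0.517, 0.517, -0.482]
force: [0.5, 0.4, -0.0]
finger_gap: -0.001
t: 2.63
tcp_pos: [0.5618, -0.1566, 0.1488]
tool_rot: [-0.482, 0.518, -0.517, 0.482]
force: [0.5, -0.8, 0.1]
finger_gap: 0.003
[ 0.56183668 -0.15658005  0.14882478] [ 0.52936642 -0.80139323  0.08663642]
```

```bash
python3 -m handwheel '[0,0.3,0,0,0,0,0, 0,0.6,0,0,0,0,0, 0,0.8,0,0,0,0,0, 0,0.8,0,0,0,0,0]';  python3 -m handwheel '[0,0.2,0,0,0,0,0, 0,0.4,0,0,0,0,0, 0,0.4,0,0,0,0,0]'; python3 -m handwheel '[0,0.2,0,0,0,0,0, 0,0.4,0,0,0,0,0, 0,0.4,0,0,0,0,0]'
```

```text
t: 2.97
tcp_pos: [0.562, -0.1568, 0.1411]
tool_rot: [-0.482, 0.518, -0.517, 0.482]
force: [0.1, -0.4, 0.1]
finger_gap: -0.001
t: 3.22
tcp_pos: [0.5621, -0.1568, 0.1373]
tool_rot: [-0.482, 0.517, -0.517, 0.482]
force: [-0.8, 0.1, -0.5]
finger_gap: -0.003
t: 3.47
tcp_pos: [0.5628, -0.1572, 0.1363]
tool_rot: [0.482, -0.517, 0.518, -0.482]
force: [-3.8, 1.9, 13.9]
finger_gap: 0.005
```

Contact at TCP z ≈ 0.1365 on the hub, whose top is at 0.141. So the shut tips are about 4.5 mm *behind* the reported TCP, not 17 mm ahead, which agrees with both cameras. I'll use the measured value.

```bash
python3 -m handwheel '[0,-1.3,0,0,0,0,0, 0,-1.3,0,0,0,0,0, 0,-1.3,0,0,0,0,0]'; python3 - <<'E'
from h import *
from station import manip
st=manip.sense(); np.set_printoptions(precision=2,suppress=True)
print(st["tcp_pos"])
C=np.array([.563,-.1558])
def P(th,z): return [C[0]+.0462*np.cos(np.deg2rad(th)),C[1]+.0462*np.sin(np.deg2rad(th)),z]
a=rel(st,P(297,.15),np.deg2rad(-4)); print(a[0],a[1][0])
o=P(297,.119); s2=dict(st); s2["tcp_pos"]=np.array(o)
for th in range(297,184,-3): print(th,rel(s2,P(th,.119),0)[0])
E
```

```text
t: 3.72
tcp_pos: [0.5629, -0.1572, 0.1473]
tool_rot: [0.482, -0.517, 0.518, -0.482]
force: [-0.7, 0.0, 0.5]
finger_gap: 0.002
[ 0.56 -0.16  0.15]
[ 3.82 -0.27  2.38] [-0. -0.  0.]
297 [0. 0. 0.]
294 [ 0.12 -0.   -0.21]
291 [ 0.23 -0.   -0.43]
288 [ 0.32 -0.   -0.65]
285 [ 0.41 -0.   -0.88]
282 [ 0.48 -0.   -1.11]
279 [ 0.54 -0.   -1.34]
276 [ 0.59 -0.   -1.58]
273 [ 0.63 -0.   -1.82]
270 [ 0.65 -0.   -2.06]
267 [ 0.66 -0.   -2.3 ]
264 [ 0.66 -0.   -2.54]
261 [ 0.64 -0.   -2.78]
258 [ 0.62 -0.01 -3.02]
255 [ 0.58 -0.01 -3.26]
252 [ 0.52 -0.01 -3.5 ]
249 [ 0.46 -0.01 -3.73]
246 [ 0.38 -0.01 -3.96]
243 [ 0.29 -0.01 -4.18]
240 [ 0.19 -0.01 -4.4 ]
237 [ 0.08 -0.01 -4.62]
234 [-0.04 -0.01 -4.83]
231 [-0.17 -0.01 -5.03]
228 [-0.32 -0.01 -5.22]
225 [-0.47 -0.01 -5.41]
222 [-0.64 -0.01 -5.59]
219 [-0.81 -0.01 -5.76]
216 [-0.99 -0.01 -5.92]
213 [-1.18 -0.01 -6.07]
210 [-1.38 -0.01 -6.21]
207 [-1.58 -0.01 -6.34]
204 [-1.79 -0.01 -6.46]
201 [-2.01 -0.01 -6.57]
198 [-2.23 -0.01 -6.66]
195 [-2.45 -0.01 -6.75]
192 [-2.69 -0.02 -6.82]
189 [-2.92 -0.02 -6.88]
186 [-3.16 -0.02 -6.93]
```

```bash
python3 -m handwheel '[3.8,-0.3,2.4,0,0,0,0, 3.8,-0.3,2.4,0,0,0,0, 3.8,0.5,2.4,0,0,0,0, 3.8,1.5,2.4,0,0,0,0, 3.8,2.5,2.4,0,0,0,0, 3.8,2.8,2.4,0,0,0,0, 3.8,2.8,2.4,0,0,0,0]'; python3 -c "
from h import *
s=snap('wrist','w2')
s=snap('scene','sc2')
cv2.imwrite('pics/sc2c.png',cv2.resize(s['frame'][150:270,140:300,::-1],(800,600),interpolation=cv2.INTER_CUBIC))"
```

```text
t: 4.3
tcp_pos: [0.5818, -0.1949, 0.1164]
tool_rot: [-0.483, 0.519, -0.515, 0.482]
force: [-0.4, 0.2, 0.4]
finger_gap: 0.0
```

View pics/sc2c.png

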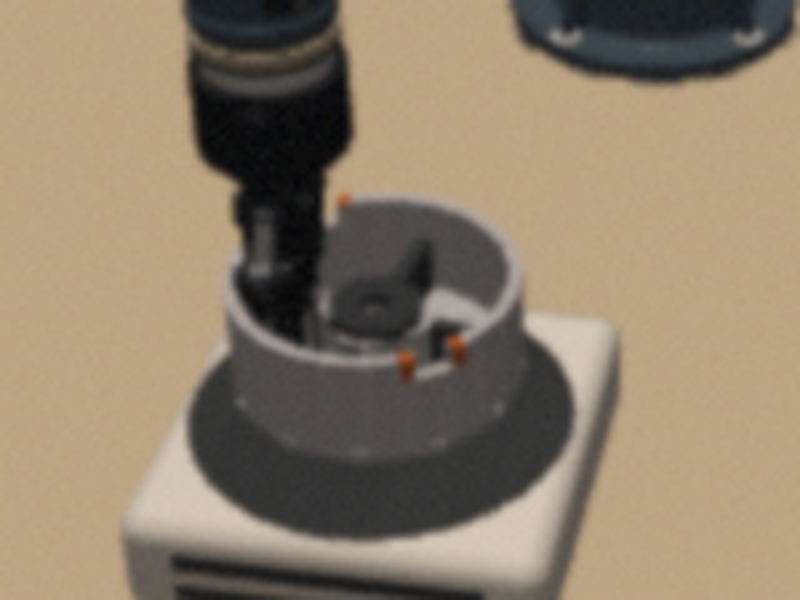

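View pics/w2.png

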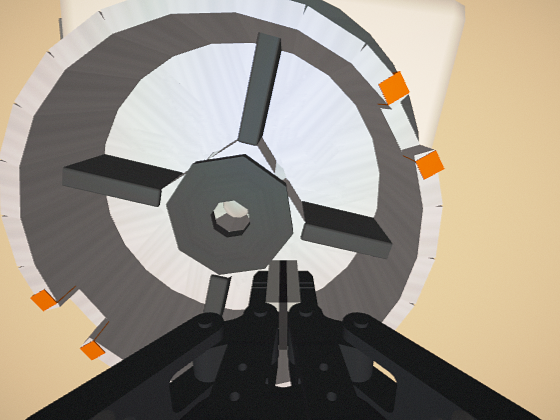

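The fingers are in the bay, with the rib to push just left of them at (218,290). Now I push it clockwise along the arc.

```bash
python3 -m handwheel '[0.12,-0.1,-0.21,0,0,0,0, 0.23,-0.2,-0.43,0,0,0,0, 0.32,-0.3,-0.65,0,0,0,0, 0.41,-0.3,-0.88,0,0,0,0, 0.48,-0.3,-1.11,0,0,0,0, 0.54,-0.3,-1.34,0,0,0,0, 0.59,-0.3,-1.58,0,0,0,0, 0.63,-0.3,-1.82,0,0,0,0, 0.65,-0.3,-2.06,0,0,0,0, 0.66,-0.3,-2.3,0,0,0,0]'; python3 -m handwheel '[0,0,-0.24,0,0,0,0, -0.02,0,-0.48,0,0,0,0, -0.04,0,-0.72,0,0,0,0, -0.08,0,-0.96,0,0,0,0, -0.14,0,-1.2,0,0,0,0, -0.14,0,-1.2,0,0,0,0]'; cat > look.py <<'E'
import sys
from h import *
from station import manip
np.set_printoptions(precision=4,suppress=True)
n=sys.argv[1]; s=snap("wrist",n); w=cloud(s); h=hsv(s); st=manip.sense()
print(st["tcp_pos"],st["force"])
red=((h[...,0]<14)|(h[...,0]>174))&(h[...,1]>120)&(h[...,2]>100)
k,lab,st_,ce=cv2.connectedComponentsWithStats(red.astype(np.uint8))
for i in range(1,k):
    if st_[i,4]>8: print("red",ce[i],st_[i,4],np.nanmedian(w[lab==i],0))
top=w[(w[...,2]>.12)&(np.hypot(w[...,0]-.563,w[...,1]+.156)<.03)&(w[...,2]<.15)]
print("hub z",np.percentile(top[:,2],[10,50,90]))
E
python3 look.py w3
```

```text
t: 5.23
tcp_pos: [0.5603, -0.2016, 0.1218]
tool_rot: [0.482, -0.517, 0.517, -0.482]
force: [1.6, -0.3, 0.6]
finger_gap: -0.001
t: 5.73
tcp_pos: [0.5476, -0.1989, 0.1216]
tool_rot: [-0.482, 0.518, -0.517, 0.482]
force: [0.5, -0.1, 0.8]
finger_gap: 0.004
[ 0.5477 -0.199   0.1216] [ 0.0076 -0.4662  0.2967]
red [529.6667 143.4444] 9 [ 0.6343 -0.1354  0.1582]
red [501.5714 162.8571] 14 [ 0.6292 -0.1426  0.1529]
red [511.3846 163.6923] 13 [ 0.6291 -0.1422  0.1585]
red [125.5556 207.8333] 18 [ 0.4932 -0.15    0.1533]
red [496.3636 216.5   ] 22 [ 0.6303 -0.1629  0.1536]
red [504.6667 236.3333] 9 [ 0.6305 -0.1685  0.1588]
red [140.5263 256.5263] 19 [ 0.4942 -0.1702  0.1523]
red [137.5 272.5] 12 [ 0.4944 -0.1741  0.1581]
hub z [0.1339 0.1399 0.1407]
```

View pics/w3.png

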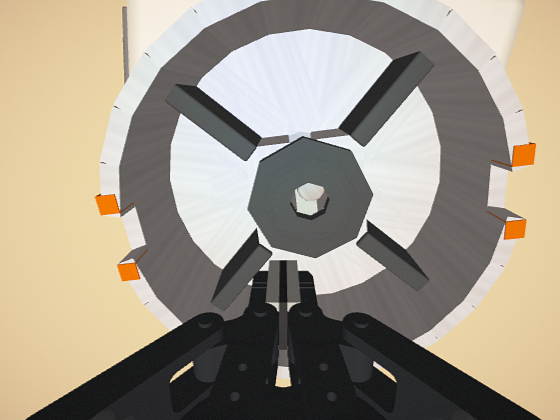

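The rotor has turned about 23° and is still high (hub top 0.140). I'll keep going.

```bash
python3 -m handwheel '[-0.06,0,-0.23,0,0,0,0, -0.14,0,-0.46,0,0,0,0, -0.23,0,-0.68,0,0,0,0, -0.33,0,-0.9,0,0,0,0, -0.44,0,-1.12,0,0,0,0, -0.56,0,-1.33,0,0,0,0, -0.69,0,-1.53,0,0,0,0, -0.69,0,-1.53,0,0,0,0]'; python3 look.py w4
```

```text
t: 6.45
tcp_pos: [0.5325, -0.1906, 0.1215]
tool_rot: [-0.483, 0.518, -0.516, 0.482]
force: [-0.2, -0.2, -0.4]
finger_gap: 0.002
[ 0.5327 -0.1907  0.1215] [ 0.2665 -0.0127 -0.383 ]
red [153.1111 144.3333] 9 [ 0.4916 -0.1196  0.1508]
red [166.2    155.0667] 15 [ 0.4967 -0.1233  0.1537]
red [170.5714 164.6429] 14 [ 0.4958 -0.1276  0.1483]
red [168.3636 213.2727] 11 [ 0.4903 -0.1472  0.1457]
red [151.5 217. ] 14 [ 0.4864 -0.1461  0.1523]
red [160.6667 226.5556] 18 [ 0.4892 -0.1503  0.1524]
red [143.  224.5] 10 [ 0.4825 -0.1489  0.1522]
red [546.1429 240.3929] 28 [ 0.6278 -0.1614  0.1623]
red [505.7083 287.25  ] 24 [ 0.6214 -0.1838  0.1558]
red [522.3793 298.5862] 29 [ 0.624  -0.185   0.1618]
red [509.5   307.875] 16 [ 0.62   -0.189   0.1614]
red [516.1111 312.3333] 9 [ 0.6223 -0.1912  0.1615]
hub z [0.1331 0.1387 0.1404]
```

View pics/w4.png

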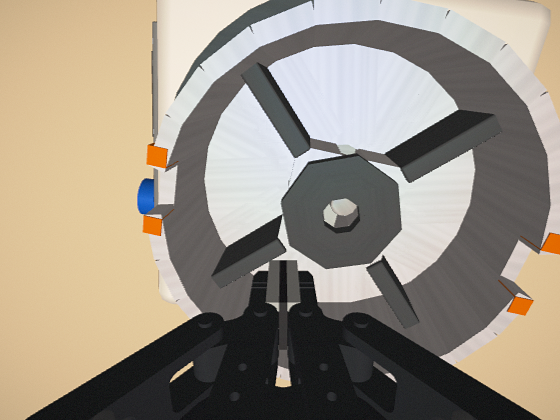

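The rotor now sits tilted: left rim about 0.152, right about 0.162. It may be starting to drop, so I'll back the finger off a little and look again.

```bash
python3 -m handwheel '[0.15,0,0.2,0,0,0,0, 0.3,0,0.5,0,0,0,0, 0.3,0,0.5,0,0,0,0]'; python3 look.py w5; python3 - <<'E'
from h import *
for n in ("w1","w4","w5"):
    w=cloud(load(n)); d=np.hypot(w[...,0]-.563,w[...,1]+.156)
    p=w[(d>.0685)&(d<.0755)&(w[...,2]>.135)&(w[...,2]<.17)]
    A=np.c_[p[:,:2]-[.563,-.156],np.ones(len(p))]
    x=np.linalg.lstsq(A,p[:,2],rcond=None)[0]; r=abs(A@x-p[:,2]); k=r<.004; x=np.linalg.lstsq(A[k],p[k,2],rcond=None)[0]; print(n,x,len(p))
E
```

```text
t: 6.75
tcp_pos: [0.5392, -0.1953, 0.1217]
tool_rot: [0.482, -0.517, 0.518, -0.482]
force: [0.4, -0.3, -0.3]
finger_gap: -0.005
[ 0.5389 -0.1951  0.1217] [-0.1046 -0.4817 -0.1425]
red [144.6923 182.    ] 13 [ 0.4897 -0.1392  0.1446]
red [505.7692 233.9231] 13 [ 0.6327 -0.1707  0.1445]
red [518.6667 238.9167] 12 [ 0.6383 -0.1731  0.1447]
red [491.9091 240.6364] 11 [ 0.6306 -0.1758  0.1411]
red [467.5    280.0556] 18 [ 0.6218 -0.1942  0.1402]
hub z [0.1219 0.126  0.1268]
w1 [-0.02380133  0.03896241  0.15560516] 4209
w4 [0.11911051 0.04691675 0.15452601] 16537
w5 [-0.00623138  0.00972779  0.143461  ] 18369
```

View pics/w5.png

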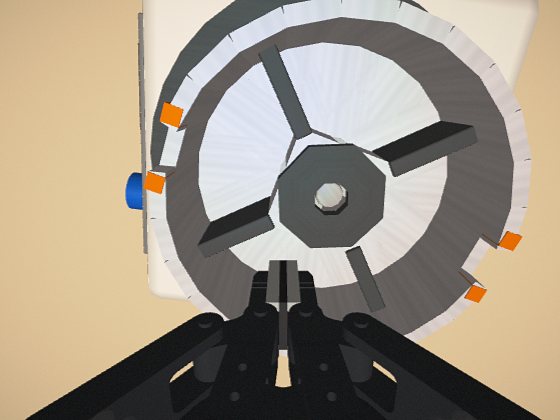

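The rotor has dropped: hub top about 0.1265 (expected 0.127), and the rim is level at about 0.1445. I'll press on the hub to confirm it's fully home.

```bash
python3 -m handwheel '[0,-1.5,0,0,0,0,0, -2,-1.5,1,0,0,0,0, -4.1,-1.5,2.1,0,0,0,0, -4.1,-1.5,2.1,0,0,0,0, -4.1,-0.7,2.1,0,0,0,0, -4.1,-0.3,2.1,0,0,0,0, -4.1,0,2.1,0,0,0,0, -4.1,0.3,2.1,0,0,0,0, -4.1,0.3,2.1,0,0,0,0]'; 
```

```text
t: 7.55
tcp_pos: [0.5615, -0.1553, 0.1223]
tool_rot: [-0.482, 0.518, -0.517, 0.482]
force: [-6.3, 4.5, 26.1]
finger_gap: -0.001
```

Contact came 14.0 mm lower than before, under 26 N, so the rotor is fully home. Next I rise and measure its yaw.

```bash
python3 -m handwheel '[0,-4,0,0,0,0,0, 0,-8,0,0,0,0,0, 0,-12,0,0,0,0,0, 0,-16,0,0,0,0,0, 0,-17,0,0,0,0,0, 0,-17,0,0,0,0,0, 0,-17,0,0,0,0,0]'; cat > rot.py <<'E'
import sys
from h import *
from station import manip
np.set_printoptions(precision=4,suppress=True)
n=sys.argv[1]; s=snap("wrist",n); w=cloud(s); h=hsv(s); st=manip.sense()
print(st["tcp_pos"],st["q"])
red=((h[...,0]<14)|(h[...,0]>174))&(h[...,1]>120)&(h[...,2]>100)
d=np.hypot(w[...,0]-.563,w[...,1]+.156)
red&=(d>.06)&(d<.085)
p=w[red]; a=p[p[:,0]>.563].mean(0); b=p[p[:,0]<.563].mean(0)
k,lab,st_,ce=cv2.connectedComponentsWithStats(red.astype(np.uint8))
for i in range(1,k):
    if st_[i,4]>3: print("red",ce[i],st_[i,4],np.nanmedian(w[lab==i],0))
print(a,b,(a+b)/2,np.rad2deg(np.arctan2(a[1]-b[1],a[0]-b[0])))
E
python3 rot.py w6
```

```text
t: 8.13
tcp_pos: [0.5614, -0.1557, 0.288]
tool_rot: [-0.482, 0.518, -0.517, 0.482]
force: [0.3, -0.2, -0.9]
finger_gap: -0.005
[ 0.5608 -0.1552  0.2867] [-0.4619  0.4071  1.4681 -0.0001  1.2702 -0.391 ]
red [211.6 151. ] 5 [ 0.5023 -0.1127  0.1445]
red [360.     205.4444] 9 [ 0.6327 -0.1721  0.1442]
red [365.4 204.6] 5 [ 0.6382 -0.172   0.1445]
red [364.     209.8333] 6 [ 0.6365 -0.1771  0.1444]
red [350.5417 231.625 ] 24 [ 0.6234 -0.1983  0.1446]
[ 0.6289 -0.187   0.1446] [ 0.4989 -0.1271  0.1444] [ 0.5639 -0.1571  0.1445] -24.73994629157214
```

View pics/w6.png

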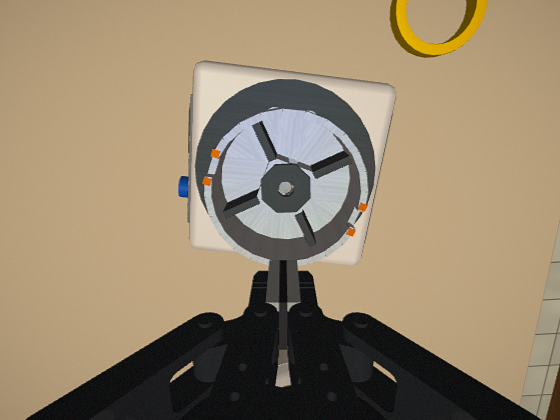

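```bash
cat >> h.py <<'E'
def pixz(s,uv,z):
    K=s["camera_matrix"]; Rw=R.from_rotvec(s["rvec"].ravel()); c=-Rw.inv().apply(s["tvec"].ravel())
    d=Rw.inv().apply(np.array([(uv[0]-K[0,2])/K[0,0],(uv[1]-K[1,2])/K[1,1],1.]))
    return c+d*(z-c[2])/d[2]
E
python3 - <<'E'
from h import *
np.set_printoptions(precision=4,suppress=True)
for n,zz in (("w1",.159),("w6",.145)):
    s=load(n);h=hsv(s);w=cloud(s)
    red=((h[...,0]<18)|(h[...,0]>172))&(h[...,1]>150)&(h[...,2]>100)
    q=red.copy(); q[:100]=0;q[255:]=0;q[:,:195]=0;q[:,380:]=0
    k,lab,st,ce=cv2.connectedComponentsWithStats(q.astype(np.uint8),connectivity=8)
    P=[]
    for i in range(1,k):
        if st[i,4]>10: P.append(pixz(s,ce[i],zz)); print(ce[i],st[i,4],P[-1])
    P=np.array(P); a=P[P[:,0]>.563].mean(0); b=P[P[:,0]<.563].mean(0)
    print(n,(a+b)/2,np.linalg.norm(a-b)/2,np.rad2deg(np.arctan2(*(a-b)[[1,0]])))
# lid from scene/side
for n in("scene0","side0"):
    s=load(n)
    uv={"scene0":None,"side0":None}
s=load("scene0");w=cloud(s)
h=hsv(s);d=np.hypot(w[...,0]-.541,w[...,1]-.2217)
for n in ("scene0","side0"):
    s=load(n);w=cloud(s);d=np.hypot(w[...,0]-.541,w[...,1]-.2217)
    p=w[(d<.085)&(w[...,2]>.012)&(w[...,2]<.024)]; print(n,"lid",cv2.minEnclosingCircle(p[:,:2].astype(np.float32)))
    p=w[(d<.05)&(w[...,2]>.03)]; print("handle",len(p),cv2.minAreaRect(p[:,:2].astype(np.float32)),p[:,2].max(),p.mean(0))
E
```

```text
[345.459  141.5738] 61 [ 0.6214 -0.1108  0.159 ]
[359.5439 168.0877] 57 [ 0.6339 -0.1349  0.159 ]
[209.8936 221.0638] 47 [ 0.4944 -0.1763  0.159 ]
[226.0213 243.6596] 47 [ 0.5067 -0.2004  0.159 ]
w1 [ 0.5641 -0.1556  0.159 ] 0.07151717956215944 27.266637675601014
[214.8361 153.0328] 61 [ 0.5046 -0.1146  0.145 ]
[206.3103 180.9655] 58 [ 0.4935 -0.1392  0.145 ]
[362.4902 206.7451] 51 [ 0.6349 -0.1738  0.145 ]
[350.551  231.6735] 49 [ 0.6238 -0.1983  0.145 ]
w6 [ 0.5642 -0.1565  0.145 ] 0.0715461173914145 -24.42135862259491
scene0 lid ((0.5402562618255615, 0.22041642665863037), 0.07835278660058975)
handle 146 ((0.5415796637535095, 0.21922241151332855), (0.01827332004904747, 0.07254710048437119), 70.30096435546875) 0.054619847980654675 [0.5489 0.2171 0.0462]
side0 lid ((0.5407765507698059, 0.22288429737091064), 0.07743984460830688)
handle 177 ((0.5392395257949829, 0.2243655025959015), (0.01899051107466221, 0.07039988785982132), 70.39607238769531) 0.05234386667014111 [0.5365 0.2271 0.0443]
```

```bash
python3 -m handwheel '[-37.5,3,-4.7,0,-1.29,0,4.5, -37.5,3,-4.7,0,-1.29,0,4.5, -37.5,3,-4.7,0,-1.29,0,4.5, -37.5,3,-4.7,0,-1.29,0,4.5, -37.5,3,-4.7,0,-1.29,0,4.5, -37.5,3,-4.7,0,-1.29,0,4.5, -37.5,3,-4.7,0,-1.29,0,4.5, -37.5,3,-4.7,0,-1.29,0,4.5, -37.5,3,-4.7,0,-1.29,0,4.5, -37.5,3,-4.7,0,-1.29,0,4.5]'; python3 - <<'E'
from h import *
from station import manip
st=manip.sense(); np.set_printoptions(precision=3,suppress=True)
print(rel(st,[.5405,.2217,.255],np.deg2rad(70)),st["q"])
E
```

```text
t: 9.02
tcp_pos: [0.5382, 0.228, 0.2547]
tool_rot: [-0.694, 0.136, -0.13, 0.695]
force: [-0.3, -0.1, 0.2]
finger_gap: 0.53
(array([ 0.449, -0.036, -0.503]), [array([ 0.001, -0.03 , -0.008]), array([0.012, 3.112, 0.001])]) [ 0.208  0.444  1.5    0.004  1.204 -0.985]
```

```bash
python3 -m handwheel '[0.4,0,-0.5,0,-0.03,0,4.5, 0.4,0,-0.5,0,-0.03,0,4.5, 0.4,0,-0.5,0,-0.03,0,4.5]'; python3 - <<'E'
from h import *
from station import manip
np.set_printoptions(precision=4,suppress=True)
s=snap("wrist","w7");st=manip.sense();print(st["tcp_pos"],np.rad2deg(R.from_quat(st["tool_rot"]).as_matrix()[:2,2]))
h=hsv(s);w=cloud(s)
red=((h[...,0]<18)|(h[...,0]>172))&(h[...,1]>150)&(h[...,2]>100)
k,lab,s_,ce=cv2.connectedComponentsWithStats(red.astype(np.uint8))
for i in range(1,k):
    if s_[i,4]>10: print(ce[i],s_[i,4],pixz(s,ce[i],.019))
p=w[(np.hypot(w[...,0]-.54,w[...,1]-.222)<.05)&(w[...,2]>.04)&(w[...,2]<.056)]; print("handle",len(p),cv2.minAreaRect(p[:,:2].astype(np.float32)),np.median(p[:,2]))
p=w[(np.hypot(w[...,0]-.54,w[...,1]-.222)<.09)&(w[...,2]>.013)&(w[...,2]<.024)]; print(cv2.minEnclosingCircle(p[:,:2].astype(np.float32)))
E
```

```text
t: 9.27
tcp_pos: [0.542, 0.2156, 0.2561]
tool_rot: [0.696, -0.129, 0.126, -0.695]
force: [-0.1, -1.0, 0.5]
finger_gap: 0.527
[0.5424 0.2154 0.2567] [20.3299 53.5676]
[557.4143  13.9143] 70 [0.4873 0.5371 0.019 ]
[485.0971  28.665 ] 412 [0.4745 0.4655 0.019 ]
[523.2016  72.3842] 367 [0.5314 0.4969 0.019 ]
[447.3333  87.8446] 354 [0.5179 0.4172 0.019 ]
[434.2  88. ] 15 [0.513  0.4037 0.019 ]
[284.7143 110.9048] 105 [0.4776 0.2418 0.019 ]
[556.1212 184.9091] 99 [0.673  0.5173 0.019 ]
[286.0548 222.4384] 73 [0.6036 0.1962 0.019 ]
[437.7465 294.3028] 142 [0.7737 0.3519 0.019 ]
handle 999 ((0.5398849844932556, 0.21875429153442383), (0.017516465857625008, 0.06871368736028671), 69.88724517822266) 0.04786198995149703
((0.5408206582069397, 0.2190723568201065), 0.07566741108894348)
```

View pics/w7.png

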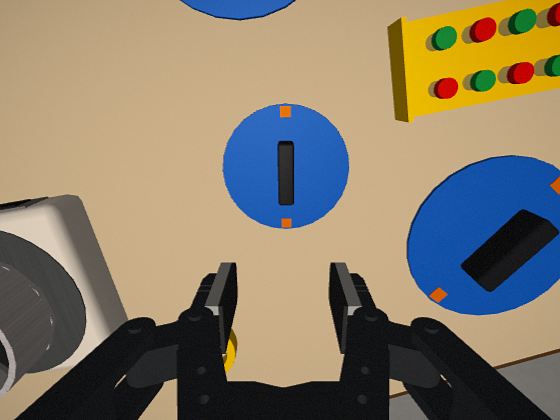

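The wrist view shows the small lid centred at (286,166) with orange marks at (285,111) and (286,222). It's at (0.5405, 0.219), yaw −20°, with the handle top at about 0.048. Descending now.

```bash
python3 -m handwheel '[-0.3,4,0.27,0,-0.014,0,4.5, -0.3,8,0.27,0,-0.014,0,4.5, -0.3,12,0.27,0,-0.014,0,4.5, -0.3,16,0.27,0,-0.014,0,4.5, -0.3,18.5,0.27,0,-0.014,0,4.5, -0.3,20,0.27,0,-0.014,0,4.5, -0.3,20,0.27,0,-0.014,0,4.5]'; python3 - <<'E'
from h import *
from station import manip
np.set_printoptions(precision=4,suppress=True)
st=manip.sense(); print(rel(st,[.5405,.219,.020],np.deg2rad(70))[0],rel(st,[.5405,.219,.020],np.deg2rad(70))[1][0],st["tcp_pos"])
snap("wrist","w8")
E
```

```text
t: 9.9
tcp_pos: [0.5383, 0.218, 0.0544]
tool_rot: [0.698, -0.126, 0.12, -0.695]
force: [-1.1, -0.0, -1.0]
finger_gap: 0.528
[0.2027 3.4333 0.1817] [ 0.0048 -0.0003 -0.0081] [0.5383 0.218  0.0544]
```

View pics/w8.png

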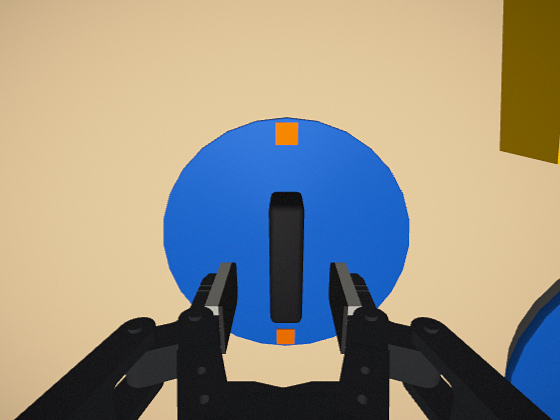

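The pads straddle the handle and are aligned with it. I'll go down and grip.

```bash
python3 -m handwheel '[0.15,1.5,0.18,0,0,0,4.5, 0.15,2.8,0.18,0,0,0,4.5, 0.15,3.4,0.18,0,0,0,4.5, 0.15,3.4,0.18,0,0,0,4.5]' 50; python3 -m handwheel '[0,0,0,0,0,0,1, 0,0,0,0,0,0,1, 0,0,0,0,0,0,1, 0,0,0,0,0,0,1, 0,0,0,0,0,0,1, 0,0,0,0,0,0,1]' 50
```

```text
t: 10.28
tcp_pos: [0.5434, 0.2204, 0.0247]
tool_rot: [0.697, -0.123, 0.122, -0.696]
force: [-0.2, 0.4, 0.1]
finger_gap: 0.529
t: 10.78
tcp_pos: [0.5443, 0.2208, 0.0261]
tool_rot: [-0.696, 0.121, -0.123, 0.697]
force: [-1.3, -1.0, 5.3]
finger_gap: 0.199
```

```bash
python3 - <<'E'
from h import *
from station import manip
st=manip.sense(); print(st["tcp_pos"],st["force"],st["qd"],st["ft_torque"])
s=snap("wrist","w9"); print(manip.sense()["tcp_pos"],manip.sense()["force"])
E
```

```text
[0.54432815 0.22077381 0.02614872] [-1.29719427 -1.0325275   5.25346995] [ 8.01590678e-05 -2.46576333e-03 -1.01928824e-03 -6.16445985e-04
  8.45863325e-04  7.32460859e-04] [-0.22198208  0.17107616  0.06189455]
[0.5443142  0.22078263 0.02613305] [-0.76968629 -1.01250535  6.37319985]
```

View pics/w9.png

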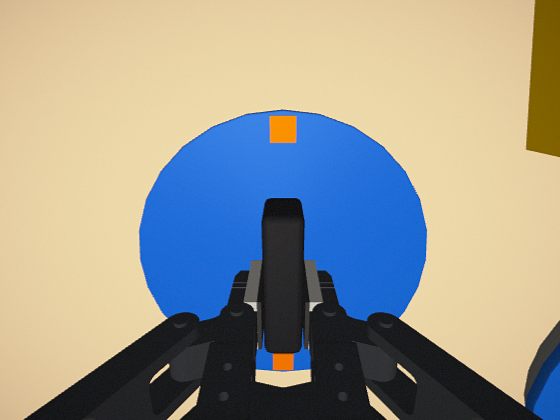

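The handle is gripped and the lid still lies flat. Lifting.

```bash
python3 -m handwheel '[0,-1,0,0,0,0,1, 0,-3,0,0,0,0,1, 0,-6,0,0,0,0,1, 0,-10,0,0,0,0,1, 0,-14,0,0,0,0,1, 0,-18,0,0,0,0,1, 0,-20.5,0,0,0,0,1, 0,-20.5,0,0,0,0,1, 0,-20.5,0,0,0,0,1, 0,-20.5,0,0,0,0,1]'; cat > lid.py <<'E'
import sys
from h import *
from station import manip
np.set_printoptions(precision=4,suppress=True)
s=snap("wrist",sys.argv[1]);st=manip.sense(); print(st["tcp_pos"],st["force"],st["finger_gap"])
w=cloud(s);h=hsv(s); Rt=R.from_quat(st["tool_rot"])
t=Rt.inv().apply((w-st["tcp_pos"]).reshape(-1,3)).reshape(w.shape)
blue=(h[...,0]>100)&(h[...,0]<130)&(h[...,1]>120)&(abs(t[...,1])<.04)&(abs(t[...,2])<.09)
p=t[blue]; print("flange plane: ",len(p)); A=np.c_[p[:,[0,2]],np.ones(len(p))]; x=np.linalg.lstsq(A,p[:,1],rcond=None)[0]; print("y=ax+bz+c",x,"world",)
wn=w[blue]; A=np.c_[wn[:,:2]-wn[:,:2].mean(0),np.ones(len(wn))]; print("world tilt",np.linalg.lstsq(A,wn[:,2],rcond=None)[0])
# rim fit in tool xz
c,r=cv2.minEnclosingCircle(p[:,[0,2]].astype(np.float32)); print("circle x,z",c,r)
red=((h[...,0]<18)|(h[...,0]>172))&(h[...,1]>150)&(h[...,2]>100)&(abs(t[...,1])<.04)&(np.hypot(t[...,0],t[...,2])<.1)
k,lab,s_,ce=cv2.connectedComponentsWithStats(red.astype(np.uint8)); M=[]
for i in range(1,k):
    if s_[i,4]>15: M.append(pixz(s,ce[i],np.median(wn[:,2]))); print(ce[i],s_[i,4],M[-1],np.median(t[lab==i],0))
if len(M)==2:
    M.sort(key=lambda m:m[0]); d=M[1]-M[0]; print("mid",(M[0]+M[1])/2,"yaw",np.rad2deg(np.arctan2(d[1],d[0])),np.linalg.norm(d))
z=Rt.as_matrix()[:,2]; print("toolz yaw",np.rad2deg(np.arctan2(z[1],z[0])),Rt.as_matrix()[:,1],st["q"])
E
python3 lid.py w10
```

```text
t: 11.67
tcp_pos: [0.542, 0.2206, 0.2286]
tool_rot: [0.697, -0.123, 0.121, -0.696]
force: [-0.4, -0.3, -3.5]
finger_gap: 0.196
[0.5417 0.2205 0.2278] [-0.2845  0.2298 -3.4838] 0.19729480234200578
flange plane:  41529
y=ax+bz+c [-0.0032 -0.0004  0.007 ] world
world tilt [-0.0014 -0.0016  0.2208]
circle x,z (-0.002219092333689332, 0.00025658594677224755) 0.07578163594007492
[276.8182 120.3182] 44 [0.4718 0.243  0.2207] [-0.0753  0.0063 -0.0044]
[283. 142.] 25 [0.482  0.2424 0.2207] [-0.0637  0.0064  0.0003]
[282.5868 360.976 ] 334 [0.6022 0.1988 0.2207] [0.0638 0.0063 0.0005]
toolz yaw 70.12771477641316 [-0.0046 -0.0008 -1.    ] [ 0.1955  0.4739  1.5315  0.0001  1.1408 -1.0285]
```

View pics/w10.png

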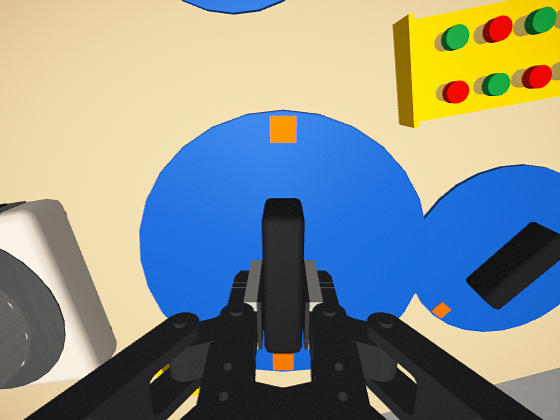

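```bash
python3 - <<'E'
from h import *
from station import manip
np.set_printoptions(precision=4,suppress=True)
s=load("w10"); st=manip.sense(); Rt=R.from_quat(st["tool_rot"])
h=hsv(s); print(h[130,283],h[361,283])
m=(h[...,0]>3)&(h[...,0]<25)&(h[...,1]>200)&(h[...,2]>150)
for lo,hi in((100,160),(340,385)):
    q=np.zeros_like(m); q[lo:hi,260:305]=m[lo:hi,260:305]; v,u=np.where(q); print(u.min(),u.max(),v.min(),v.max(),u.mean(),v.mean(),[Rt.inv().apply(pixz(s,(uu,vv),.2207)-st["tcp_pos"]) for uu,vv in ((u.mean(),v.min()),(u.mean(),v.max()+1))])
# flange edges on column 330?, rows of blue extents
b=(h[...,0]>100)&(h[...,0]<130)&(h[...,1]>120)
w=cloud(s);t=Rt.inv().apply((w-st["tcp_pos"]).reshape(-1,3)).reshape(w.shape)
b&=abs(t[...,1]-.007)<.01
cs=[c[:,0] for c in cv2.findContours(b.astype(np.uint8),cv2.RETR_EXTERNAL,cv2.CHAIN_APPROX_NONE)[0] if len(c)>100]
P=np.array([Rt.inv().apply(pixz(s,uv,.2207)-st["tcp_pos"]) for c in cs for uv in c])[:,[0,2]]
c0,r0=circ(P)
for _ in range(5):
    k=abs(np.hypot(*(P-c0).T)-.0755)<.0015; c0,r0=circ(P[k])
print(c0,r0,k.sum())
a=rel(st,[.5654,-.1566,.215],np.deg2rad(65.6)); print(a[0],a[1][0])
E
```

```text
[ 18 255 252] [ 15 255 245]
271 295 116 141 283.0 128.5 [array([-0.0752,  0.0074,  0.0003]), array([-0.0636,  0.0073,  0.0003])]
274 292 354 369 283.0 361.5 [array([0.0592, 0.0069, 0.0005]), array([0.0711, 0.0068, 0.0005])]
[-0.0031  0.0002] 0.07440877077778543 580
[ 15.0542   1.2992 -34.6509] [ 0.0025  0.079  -0.0039]
```

```bash
python3 -m handwheel '[15.1,1.3,-34.7,0,0.079,0,1, 15.1,1.3,-34.7,0,0.079,0,1, 15.1,1.3,-34.7,0,0.079,0,1, 15.1,1.3,-34.7,0,0.079,0,1, 15.1,1.3,-34.7,0,0.079,0,1, 15.1,1.3,-34.7,0,0.079,0,1, 15.1,1.3,-34.7,0,0.079,0,1, 15.1,1.3,-34.7,0,0.079,0,1, 15.1,1.3,-34.7,0,0.079,0,1, 15.1,1.3,-34.7,0,0.079,0,1]';python3 -m handwheel '[0,0,0,0,0,0,1,0,0,0,0,0,0,1,0,0,0,0,0,0,1]'; cat > go.py <<'E'
import sys
from h import *
from station import manip
np.set_printoptions(precision=3,suppress=True)
st=manip.sense(); x,y,z,yaw=map(float,sys.argv[1:]); a=rel(st,[x,y,z],np.deg2rad(yaw)); zz=R.from_quat(st["tool_rot"]).as_matrix()
print(st["tcp_pos"],"yaw",np.rad2deg(np.arctan2(zz[1,2],zz[0,2])),a[0],a[1][0],st["force"],st["q"])
E
python3 go.py .5658 -.1571 .19 65.6
```

```text
t: 12.55
tcp_pos: [0.5675, -0.1645, 0.2141]
tool_rot: [0.692, -0.152, 0.151, -0.689]
force: [0.7, -0.0, -1.0]
finger_gap: 0.199
t: 12.8
tcp_pos: [0.5665, -0.1551, 0.2153]
tool_rot: [-0.691, 0.15, -0.148, 0.692]
force: [0.1, -0.1, -2.6]
finger_gap: 0.196
[ 0.566 -0.155  0.215] yaw 65.66292901438828 [ 0.032  2.525 -0.216] [-0.001  0.001 -0.004] [ 0.095 -0.103 -2.551] [-0.458  0.492  1.539  0.001  1.115 -1.604]
```

```bash
python3 -m handwheel '[0,1,-0.2,0,0,0,1, 0.05,2.5,-0.2,0,0,0,1, 0.05,3,-0.2,0,0,0,1, 0.05,3,-0.2,0,0,0,1, 0.05,3,-0.2,0,0,0,1]'; python3 go.py .5658 -.1571 .167 65.6; python3 lid.py w11; python3 -c "
from h import *
for n,(x,y) in {'scene':(140,140),'side':(220,100)}.items():
    s=snap(n,n+'3'); cv2.imwrite('pics/'+n+'3c.png',cv2.resize(s['frame'][y:y+120,x:x+160,::-1],(800,600),interpolation=cv2.INTER_CUBIC))"
```

```text
t: 13.22
tcp_pos: [0.5669, -0.1579, 0.1862]
tool_rot: [-0.691, 0.149, -0.148, 0.691]
force: [0.9, 0.5, -1.8]
finger_gap: 0.197
[ 0.567 -0.158  0.186] yaw 65.68341099207495 [-0.131  1.924  0.023] [-0.     0.001 -0.001] [ 0.866  0.489 -1.773] [-0.461  0.528  1.567  0.     1.048 -1.608]
[ 0.5674 -0.1583  0.1868] [ 0.4434 -1.6111 -2.6224] 0.19816997418421295
flange plane:  41555
y=ax+bz+c [-0.0003  0.0002  0.0084] world
world tilt [ 0.0004 -0.0004  0.1784]
circle x,z (-0.003349550301209092, 0.00030263137887232006) 0.07560569792985916
[270. 125.] 19 [ 0.4994 -0.1337  0.1783] [-0.0721  0.0076 -0.0056]
[283. 116.] 23 [ 0.4982 -0.1267  0.1783] [-0.0762  0.0075  0.0003]
[283. 142.] 25 [ 0.5088 -0.1314  0.1783] [-0.0645  0.0078  0.0003]
[282.6377 360.9431] 334 [ 0.6254 -0.1842  0.1783] [0.0628 0.0079 0.0005]
toolz yaw 65.66555414901305 [ 0.0002 -0.0001 -1.    ] [-0.4617  0.5273  1.5658  0.      1.0483 -1.6078]
```

View pics/scene3c.png

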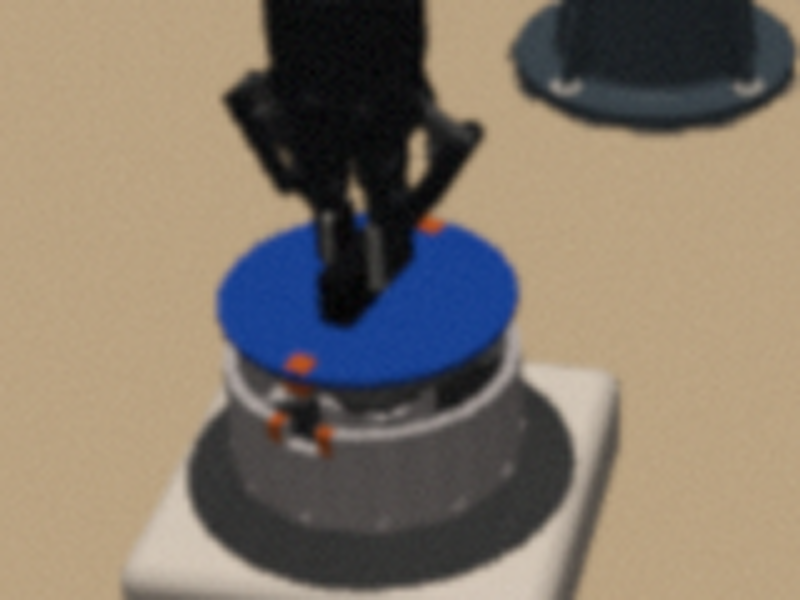

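View pics/side3c.png

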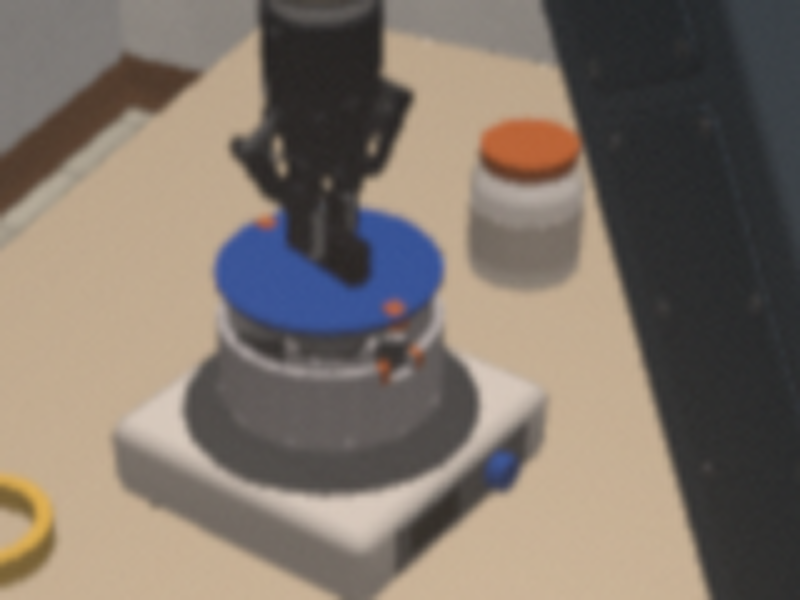

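Both views show the lid key directly above the orange-painted notch: scene (298,385) over (298,430), side (395,325) over (400,355). Camera centre and yaw agree with the rotor to 0.5 mm and 0.1°. I'll lower it.

```bash
python3 -m handwheel '[-0.05,0.5,0,0,0,0,1, -0.05,1.1,0,0,0,0,1, -0.05,1.6,0,0,0,0,1, -0.05,1.9,0,0,0,0,1, -0.05,1.9,0,0,0,0,1]'; python3 -m handwheel '[0,0.2,0,0,0,0,1, 0,0.4,0,0,0,0,1, 0,0.5,0,0,0,0,1, 0,0.5,0,0,0,0,1]'
```

```text
t: 13.78
tcp_pos: [0.566, -0.1585, 0.1665]
tool_rot: [-0.691, 0.15, -0.149, 0.691]
force: [0.6, 0.6, -1.9]
finger_gap: 0.193
t: 14.12
tcp_pos: [0.5666, -0.1587, 0.1625]
tool_rot: [-0.691, 0.15, -0.149, 0.691]
force: [0.2, 0.4, -2.7]
finger_gap: 0.197
```

```bash
python3 -m handwheel '[0,0.2,0,0,0,0,1, 0,0.3,0,0,0,0,1, 0,0.3,0,0,0,0,1]'; python3 -m handwheel '[0,0.15,0,0,0,0,1, 0,0.3,0,0,0,0,1, 0,0.3,0,0,0,0,1]'; python3 lid.py w12
```

```text
t: 14.37
tcp_pos: [0.5666, -0.1586, 0.1595]
tool_rot: [-0.691, 0.15, -0.149, 0.691]
force: [-0.7, 0.9, -2.5]
finger_gap: 0.2
t: 14.62
tcp_pos: [0.5669, -0.1588, 0.1572]
tool_rot: [0.691, -0.149, 0.15, -0.691]
force: [-1.1, 1.1, 0.7]
finger_gap: 0.192
[ 0.5669 -0.1588  0.1572] [-1.6539 -0.0737  0.7642] 0.19776336426788477
flange plane:  41595
y=ax+bz+c [-0.0024  0.0001  0.0078] world
world tilt [ 0.0027 -0.0014  0.1493]
circle x,z (-0.0024604368954896927, -8.956004603533074e-05) 0.07582998275756836
[253.4 109.7] 20 [ 0.4902 -0.1385  0.1491] [-0.0784  0.0124 -0.0141]
[314.     110.5536] 56 [ 0.5018 -0.1138  0.1491] [-0.0779  0.0127  0.0146]
[284.0765 132.3333] 327 [ 0.505  -0.13    0.1491] [-0.0676  0.0071  0.0011]
[282.5559 361.006 ] 331 [ 0.6255 -0.1854  0.1491] [0.0634 0.0072 0.0003]
toolz yaw 65.60204303826195 [ 0.0006 -0.0003 -1.    ] [-0.4628  0.5659  1.5927 -0.      0.9824 -1.6077]
```

Contact came at the seated height (flange top ≈ 0.149, expected 0.150). A light press, then release.

```bash
python3 -m handwheel '[0,0.1,0,0,0,0,1, 0,0.2,0,0,0,0,1, 0,0.2,0,0,0,0,1]'; python3 -m handwheel '[0,-0.05,0,0,0,0,4, 0,-0.05,0,0,0,0,4, 0,-0.05,0,0,0,0,4, 0,-0.05,0,0,0,0,4, 0,-0.05,0,0,0,0,4]'; python3 -m handwheel '[0,-1,0,0,0,0,4, 0,-3,0,0,0,0,4, 0,-7,0,0,0,0,4, 0,-11,0,0,0,0,4, 0,-13,0,0,0,0,4, 0,-13,0,0,0,0,4, 0,-13,0,0,0,0,4]'; python3 - <<'E'
from h import *
np.set_printoptions(precision=4,suppress=True)
s=snap("wrist","w13"); 
for n,(x,y) in {'scene':(140,140),'side':(220,100)}.items():
    q=snap(n,n+'4'); cv2.imwrite('pics/'+n+'4c.png',cv2.resize(q['frame'][y:y+120,x:x+160,::-1],(800,600),interpolation=cv2.INTER_CUBIC))
h=hsv(s);w=cloud(s)
d=np.hypot(w[...,0]-.564,w[...,1]+.156)
m=(h[...,0]>100)&(h[...,0]<130)&(h[...,1]>120)&(d<.09)&(w[...,2]>.13)&(w[...,2]<.18)
p=w[m];A=np.c_[p[:,:2]-[.564,-.156],np.ones(len(p))];print("flange plane",np.linalg.lstsq(A,p[:,2],rcond=None)[0],cv2.minEnclosingCircle(p[:,:2].astype(np.float32)))
red=((h[...,0]<18)|(h[...,0]>172))&(h[...,1]>150)&(h[...,2]>100)&(d<.1)
k,lab,s_,ce=cv2.connectedComponentsWithStats(red.astype(np.uint8)); M=[]
for i in range(1,k):
    if s_[i,4]>10: M.append(pixz(s,ce[i],.15)); print(ce[i],s_[i,4],M[-1])
E
```

```text
t: 14.92
tcp_pos: [0.567, -0.1588, 0.1571]
tool_rot: [0.691, -0.149, 0.15, -0.691]
force: [-4.2, 1.7, 11.7]
finger_gap: 0.198
t: 15.33
tcp_pos: [0.5667, -0.1587, 0.1548]
tool_rot: [-0.691, 0.15, -0.149, 0.691]
force: [-0.2, 0.2, -0.3]
finger_gap: 0.466
t: 15.92
tcp_pos: [0.5674, -0.159, 0.2874]
tool_rot: [0.692, -0.148, 0.151, -0.691]
force: [-0.3, -0.6, -0.3]
finger_gap: 0.467
flange plane [ 0.0015 -0.0011  0.1493] ((0.5641791820526123, -0.1576450765132904), 0.07569703459739685)
[266.9048 102.8571] 21 [ 0.4908 -0.1385  0.15  ]
[300.2174 102.913 ] 23 [ 0.5021 -0.1136  0.15  ]
[282.5 113. ] 210 [ 0.5034 -0.1301  0.15  ]
[282.6099 257.461 ] 141 [ 0.6254 -0.1853  0.15  ]
```

View pics/w13.png

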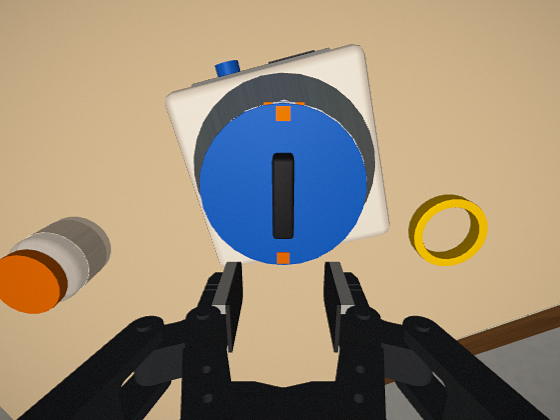

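View pics/scene4c.png

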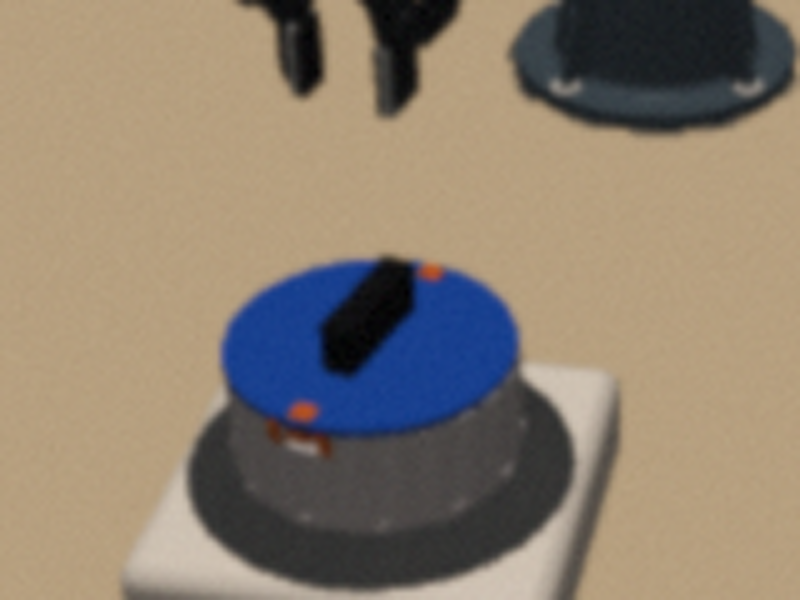

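View pics/side4c.png

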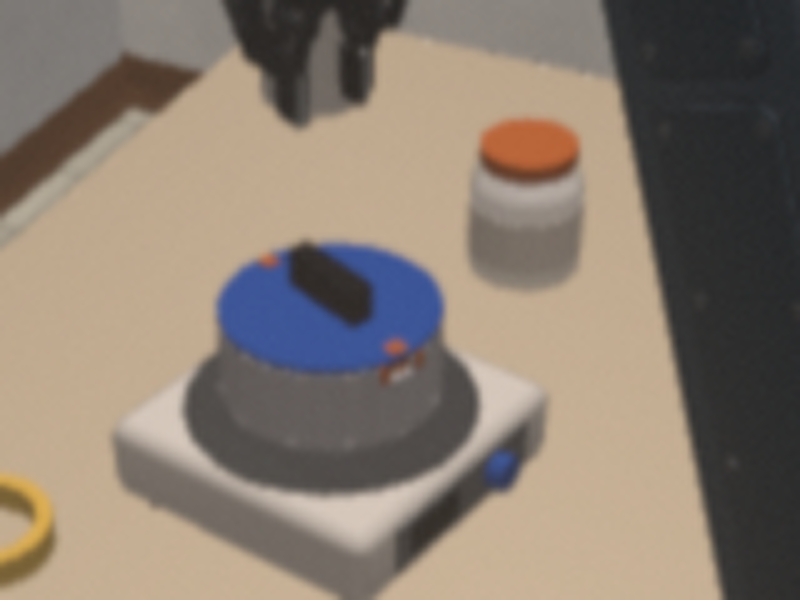

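The lid lies flush: its flange top is level at 0.149 and it touches the rim all round, with the key in the notch at (298,440) in the scene crop. The gripper is clear, so I'm handing in.

```bash
python3 -c "
from station import manip
print(manip.sense()['force'],manip.sense()['t']); print(manip.sign_off())"
```

```text
[-0.25680397  0.56053275  0.30103678] 16.0667
the job is handed in; nothing more can be done
None
```

I handed the job in at about 16 s: the rotor is fully home on the drive and the small lid sits flush on it. `sign_off` reports no verdict, so this rests on my own checks.

- **Rotor:** I pushed a rib clockwise by about 52° with shut fingers. It hung tilted once, then dropped when I backed the finger off. Pressing the hub with 26 N met contact 14.0 mm lower than before, and the rim was level at about 0.1445 m against 0.145 m expected.
- **Lid:** I gripped it by the handle, turned it to the notches' −24.4° and lowered it, with no contact at the height where keys on the rim would touch. Contact came at the seated height; I pressed with 12 N, let go and rose clear.
- **Final checks:** The flange top was at 0.149 m against 0.150 m expected, with a tilt under 0.003 rad. The lid was within about 1.5 mm of the rotor's axis, its yaw matched the notches to within about 0.5°, and the wrist force was near zero. I did not go near the rack, the tub or the tape roll.

**Disagreement:** The shut fingertips are about 4.5 mm behind the reported TCP, not 17 mm ahead as stated. Two cameras and the hub touch agreed on this, so I used the measured value.

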